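# Pry open the sample case and aim the inspection mirror at its marker

## Robot

A 6-joint arm with a two-finger parallel gripper is mounted at the origin on the work surface. World frame = base frame: x ahead of the robot, y to its left, z up, the work surface at z = 0. Lengths are in m, angles in rad, forces in N, time in s.
With the tool pointing down it reaches from about 0.375 to 0.975 m from the base axis. Payload 3.8 kg.
Tool frame: the origin (TCP) lies at the very end of the fingers, on their centre line; the grasp point (between the pads) lies 19 mm behind it; y points along the fingers, z is the direction in which the jaws open and shut, and the axes are right-handed (so a half turn about y gives the same grasp; the last joint's range is limited). The gripper opens to 85 mm and grips with 20 to 120 N. Pads are 22 mm wide; open, the fingers measure 114 mm over their backs; the gripper's body (76 mm by 85 mm) begins 54 mm behind the grasp point. The pads swing forward as they close: fully open they stand 13 mm farther back than shut.
Start: joints at [1.077, 0.264, 1.604, -0, 1.274, -0.037], TCP at [0.298, 0.606, 0.231] pointing down, gripper open.
Joint ranges: [-2.63, 2.63], [-0.94, 2.18], [0.31, 2.57], [-1.31, 4.45], [0, 2.66], [-2.55, 2.55]. Speed limits (rad/s): [2.57, 2.57, 3.14, 3.14, 3.14, 3.14].

## Interface

Orientations are given as a rotation vector (axis times angle).
In Python, from workcell import bot gives the robot as it stands.
- The arm moves only by the tool play_rows, never from a script. Its argument "series" is text: rows parted by semicolons, each of 7 numbers parted by spaces: the shift along the tool's x, y, z in cm, then the turn, a rotation vector about the tool's x, y, z in degrees, then the finger opening in cm, from 0 to 8.54. In form: dx dy dz rx ry rz grip; .... A call has 1 to 12 rows; each row is the pose to reach, as a shift and turn from the pose measured when the call began, along the tool's axes at that moment; what a row does not reach only later rows make up. A row lasts 1/12 s, in which the tool goes at most 41.7 mm and 7.16 degrees, less where a joint would pass 70% of its speed; a pose out of reach is approached as far as the arm can. A call with a gripper value outside its range is refused whole. The fingers move at their own pace and stop on an object; "newtons" is the grip in N (left out, the last holds). Time passes only in rows, so rows that repeat a pose let the fingers close. It gives the time, the measured TCP pose, the force and the opening at its end, in the units of the state.
- bot.read_state(): the state, without advancing time (a new reading comes with each control period).
- bot.read_camera(name): name is "scene" or "top" or "wrist"; returns the picture (480x640x3 uint8, blue, green, red); there is no depth.
- bot.calibration(name): a dict with "fx", "fy", "cx", "cy" (pixels), "origin" and "rotation" of the camera in the world. Camera axes: x right, y down, z forward; pixel columns grow to the right and rows downward; lengths in m; the calibration is good to about 2 mm. The wrist camera is an equidistant fisheye: a pixel r from the principal point sees the ray r / f radians off the axis. A picture is of the moment at which its call begins: read the wrist's pose just before it. calibration takes no time and is no camera call; for the wrist camera it gives the pose at the moment of the call.
- bot.finish_job(): hands the job in, once; it reports no verdict.
The state is a dict: "time": time; "q": joint angles; "joint_vel": joint speeds; "joint_torque": joint torques, N m; "tool_pos": TCP position; "tcp_rot": TCP orientation; "wrist_force": force on the tool from outside, world axes, zero at the start; "torque": the same for the moment, N m; "width": opening from 0.0 (shut) to 1.0 (fully open).
Only numpy, scipy, OpenCV 4.12 (cv2) and the standard library are available. Lean on these libraries where they do the work, as an engineer would, in place of code of your own. Each camera call takes 0.05 s, during which the arm holds its last target.

## Task

Using the thin blade tool, not the fingers, pry up the cover of the sample case by its front lip and swing it fully open until it stands upright against its stop, so that the round marker inside it is exposed; then lay the blade down flat on the bench and let go of it. Then turn the spring-loaded mirror of the inspection rig by the tab on its top until the rig's camera sees the whole marker in the mirror, and finish holding the mirror still at that angle with the gripper, because it swings back if let go. Leave the carton, the bottle and the tape core where they are.

Things in the scene. Friction and masses are not known exactly. Their poses are not given: they have to be found in the camera images.
- case: Fixed grey plastic sample case, open-topped box 100 (x) x 130 (y) x 45 mm high (under the cover), fastened to the bench. Origin: centre of its underside, on the bench. Its x axis points from the front (lip side, roughly towards the robot) to the back (steel hinge barrel); z up. Small black rods lie inside (fixed, look only).
- cover_angle (a joint): Hinge angle of the case's cover in rad: 0 closed, grows as it opens, stop at 1.6 (upright). Friction hinge: the cover stays at whatever angle it is left; about 1.5 N upward at the lip moves it.
- cover: The cover: flat grey plate 114 x 134 x 6 mm. Origin mid hinge line, in the plane of its underside; the plate spans its own x from 0 to -114 mm, z 0 to +6 mm. Shut, its axes are parallel to the case's. It overhangs the case's front wall by 14 mm: this lip's underside is 45 mm above the bench, free below. It opens about its own y, the lip going up and over to the hinge side.
- cover_hinge (a point): Middle of the cover's hinge line, 50 mm from the case's centre along the case's +x, 45 mm above the bench.
- cover_lip (a point): Point on the underside of the lip, middle of its width, 108 mm from the hinge line (6 mm from the plate's front edge).
- marker (a point): Centre of the marker: a white paper disc of 36 mm diameter with a black ring, stuck flat in the middle of the underside (inner face) of the cover, 50 mm from the hinge line. It is hidden while the cover is shut; with the cover upright it is 95 mm above the bench, the same height as mirror centre and lens, and faces the case's front.
- blade: Loose thin blade tool, lying on the bench, about 100 g: straight black handle 110 x 18 x 24 mm high, with a flat steel blade 24 mm wide, 2.6 mm thick, reaching 80 mm out of its front end. Origin: centre of the handle's underside; x along the tool to the blade's tip, z up as it lies. The blade is parallel to the handle, its mid-plane 9 mm above the handle's underside.
- blade_grip (a point): Good place to grip the blade tool from above, across the 18 mm handle: 30 mm ahead of the handle's centre, 14 mm above its underside.
- blade_tip (a point): Middle of the blade's front edge, 135 mm ahead of the tool's origin, at the blade's mid-plane.
- rig: Inspection rig fixed to the bench: aluminium base plate 310 x 80 x 8 mm with the turning mirror on a short post at one end and a black box camera on a post at the other (camera top 116 mm above the bench). Origin: on the bench, on the mirror's vertical turning axis. x: level, from the mirror to the camera; z up.
- camera_lens (a point): Front centre of the camera's lens, 180 mm from the mirror's axis along the rig's x, 95 mm above the bench. The camera looks level, straight at the mirror's centre.
- mirror_angle (a joint): Angle of the mirror about the vertical axis, rad, 0 to 1.3, growing counter-clockwise seen from above. At 0 (rest) its normal is turned 0.10 rad counter-clockwise from the rig's x axis, so the normal stands mirror_angle + 0.10 rad from the direction to the camera. A spring turns it back to 0 when let go (0.018 N m at 0, 0.057 N m at 1.3).
- mirror: The turning mirror: upright black frame 74 wide x 84 high mm with glass on its front, and a finger tab on top. Origin on the turning axis 48 mm above the bench. Its x axis is the mirror's normal, out of the glass; the glass face contains the turning axis; mirror centre 95 mm above the bench; frame's top edge 140 mm above the bench.
- mirror_tab (a point): Point to grip on the mirror's black tab, 165 mm above the bench on the turning axis. The tab is a flat block 12 mm thick (along the mirror's normal), 36 mm wide (along the mirror) and stands from 140 to 176 mm above the bench; grip it from above, closing along the mirror's normal, and turn about the vertical.
- sightline: Not a solid thing: the frame of the camera's line of sight after its reflection in the mirror. Origin on the turning axis, 40 mm above the bench; its x axis points level, where the camera looks by way of the mirror; y is to the left of it. It turns twice as far as the mirror. The marker is seen in the mirror when it lies on this x line (seen from above).
- carton: Bystander: loose black carton 45 x 65 x 120 mm, standing. Origin: centre of its underside.
- bottle: Bystander: loose white plastic bottle, 50 mm diameter, 120 mm high, standing. Origin: centre of its underside.
- tape: Bystander: loose cardboard tape core, 90 mm outer diameter, 25 mm high, lying flat. Origin: centre of its underside.
Mind the look-alikes: they are no part of the job. Of the things that look like the case, the smaller one is meant. There is more than one size of the blade; the one meant has the size given above.

How it is judged:
By the outcome, as a careful person would: the job done as asked, in the order asked, and still so for the second after the job is handed in, while the arm keeps its last pose, push and grip.
It also fails if it takes over 72 s, if anything falls off the work surface, if the arm or the gripper's body presses on something with over 40 N, if the wrist force passes 120 N, or if a joint passes its speed limit or range.

## Working session

There is one attempt and no reset: what is moved stays moved. The work goes in short steps, Python scripts to look and compute and a tool call to move; the robot and the scene stay as the last step left them, time stands still between calls to the robot, and variables do not carry over. Pictures are saved under pics/ and viewed, and the job is handed in when it is done.

Besides the shell and the picture viewer there is one more tool, called after ">>>" as a command line: name --argument value ..., lists and objects as JSON in quotes. play_rows: Moves the arm, as the interface text tells. Its arguments: {"type":"object","properties":{"series":{"type":"string"},"newtons":{"type":"number"}},"required":["series"]}

```bash
ls -la; mkdir -p pics
cat > h.py <<'E'
import numpy as np, cv2
from workcell import bot
from scipy.spatial.transform import Rotation as R
E
python3 - <<'E'
from h import *
for n in ["scene","top","wrist"]:
    im=bot.read_camera(n); cv2.imwrite(f"pics/{n}0.png",im)
    c=bot.calibration(n); print(n,{k:np.round(v,4).tolist() for k,v in c.items()})
s=bot.read_state(); print({k:np.round(v,4).tolist() for k,v in s.items()})
E
```

```text
total 12
drwxr-xr-x  3 agent agent 4096 Dec  5 18:10 .
drwxr-xr-x 23 root  root  4096 Dec  5 18:09 ..
drwxr-xr-x  2 agent agent 4096 Dec  5 18:10 pics
scene {'fx': 450.4695, 'fy': 450.4695, 'cx': 318.2934, 'cy': 245.9575, 'origin': [1.2343, -0.4608, 0.6501], 'rotation': [-1.9363, -1.0491, 0.5402]}
top {'fx': 609.1404, 'fy': 609.1404, 'cx': 328.9372, 'cy': 243.7397, 'origin': [0.2832, -0.0185, 1.5309], 'rotation': [-2.0889, 2.1469, -0.1791]}
wrist {'fx': 371.6483, 'fy': 371.6483, 'cx': 325.9525, 'cy': 244.7376, 'origin': [0.2276, 0.6394, 0.3731], 'rotation': [2.4369, 1.5171, 0.2318]}
{'time': 0.15, 'q': [1.0771, 0.2646, 1.6051, 0.0, 1.2737, -0.0369], 'joint_vel': [-0.0011, -0.0024, -0.0052, -0.0007, -0.0005, -0.0007], 'joint_torque': [0.0002, -51.5911, -36.7958, -0.0001, 0.0081, 0.0], 'tool_pos': [0.2975, 0.6053, 0.2302], 'tcp_rot': [-1.5427, 0.3587, -0.3579], 'wrist_force': [0.2974, 1.2199, -0.107], 'torque': [-0.0059, -0.0387, -0.0048], 'width': 1.0019}
```

View pics/scene0.png

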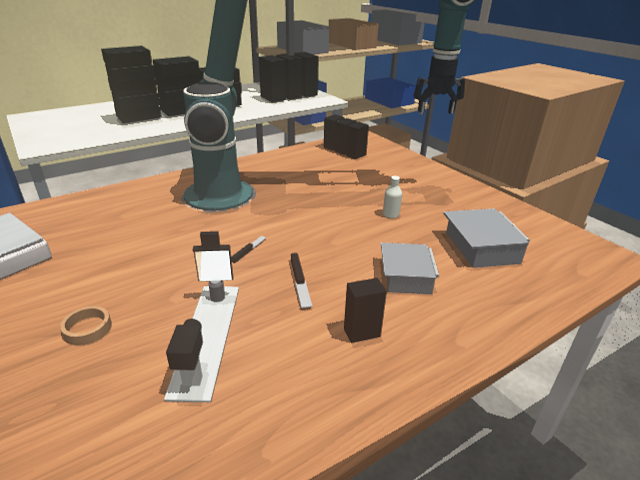

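View pics/top0.png

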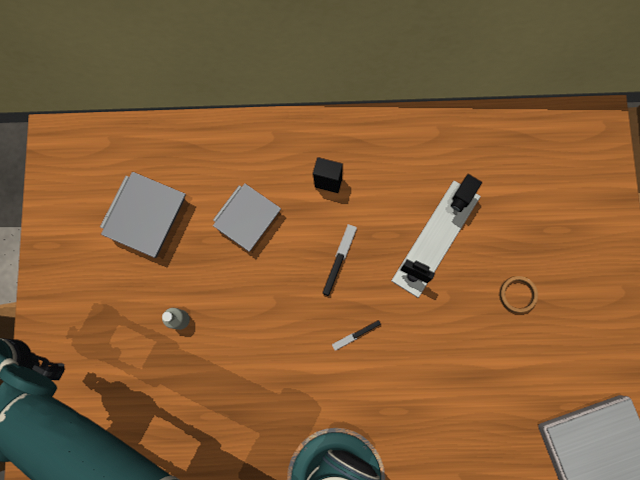

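View pics/wrist0.png

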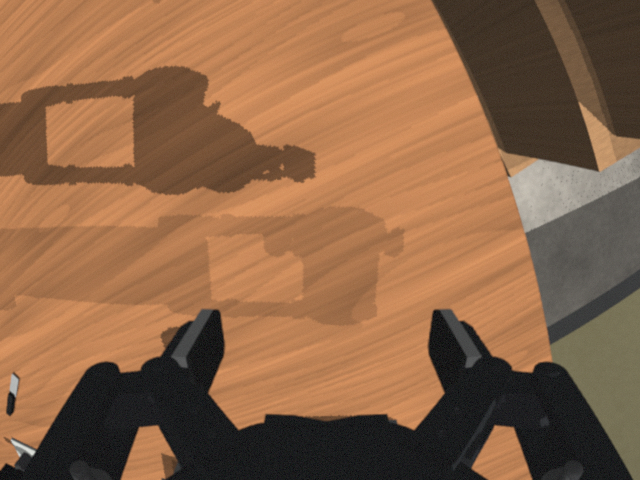

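Run:
```python
from h import *
im=cv2.imread("pics/top0.png")
def crop(x0,y0,w,h,s,name):
    c=cv2.resize(im[y0:y0+h,x0:x0+w],None,fx=s,fy=s,interpolation=cv2.INTER_CUBIC)
    cv2.imwrite("pics/"+name,c)
crop(200,170,100,90,7,"c1.png")
crop(310,210,90,150,4,"c2.png")
crop(380,165,110,140,4,"c3.png")
```

```text
(no output)
```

View pics/c1.png

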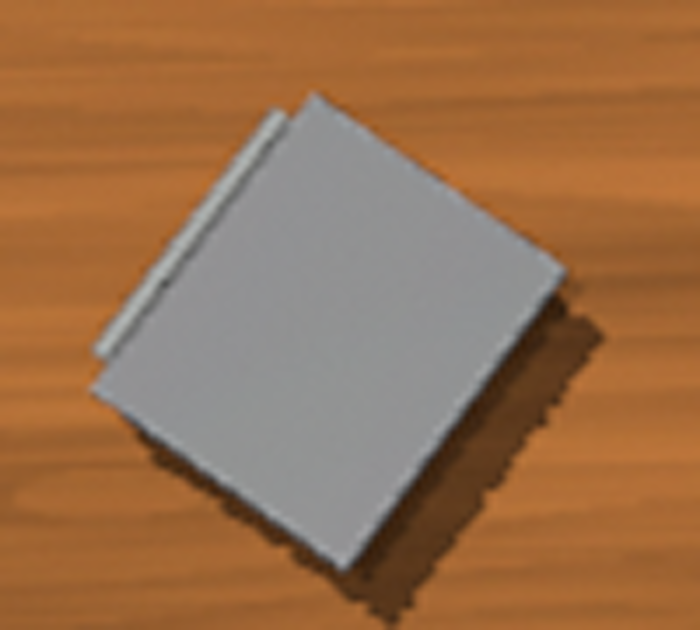

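View pics/c2.png

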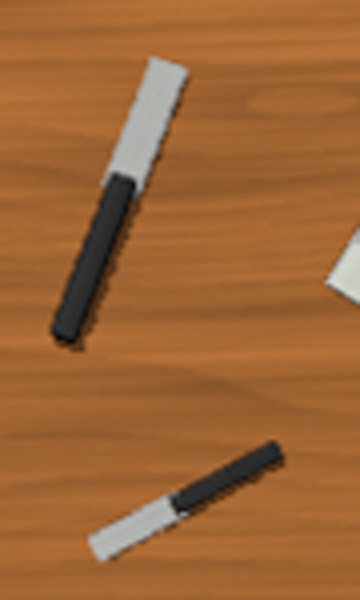

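View pics/c3.png

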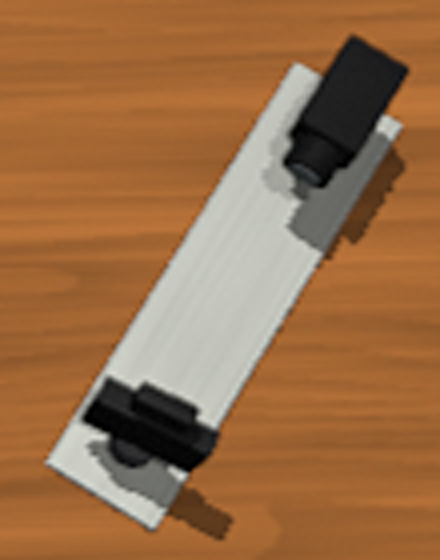

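```bash
cat > h.py <<'E'
import numpy as np, cv2
from workcell import bot
from scipy.spatial.transform import Rotation as R
def back(n,px,z,cal=None):
    c=cal or bot.calibration(n); M=R.from_rotvec(c["rotation"]).as_matrix()
    px=np.atleast_2d(px).astype(float)
    d=np.c_[(px[:,0]-c["cx"])/c["fx"],(px[:,1]-c["cy"])/c["fy"],np.ones(len(px))]@M.T
    o=np.array(c["origin"]); t=(z-o[2])/d[:,2]
    return o+d*t[:,None]
def proj(n,P,cal=None):
    c=cal or bot.calibration(n); M=R.from_rotvec(c["rotation"]).as_matrix()
    p=(np.atleast_2d(P)-np.array(c["origin"]))@M
    return np.c_[p[:,0]/p[:,2]*c["fx"]+c["cx"],p[:,1]/p[:,2]*c["fy"]+c["cy"]]
def fr(x,y,yaw,z=0):
    def f(P):
        P=np.atleast_2d(P).astype(float); c,s=np.cos(yaw),np.sin(yaw)
        return np.c_[x+c*P[:,0]-s*P[:,1],y+s*P[:,0]+c*P[:,1],z+P[:,2]]
    return f
E
python3 - <<'E'
from h import *
cor=np.array([(315,92),(92,390),(345,570),(567,272)])/7+np.array([200,170])-0.43
W=back("top",cor,0.051); print("cover",W.round(4)); 
for i in range(4): print(np.linalg.norm(W[i]-W[(i+1)%4]).round(4))
ctr=W.mean(0); xd=(W[0]+W[1]-W[2]-W[3])[:2]; print("ctr",ctr,"yaw",np.arctan2(xd[1],xd[0]))
yd=(W[1]-W[0]+W[2]-W[3])[:2]; print("yaw y",np.arctan2(-yd[0],yd[1]))
b=np.array([(65,335),(120,175),(170,63),(280,450),(178,503),(96,550)])/4+np.array([310,210])-0.4
B=back("top",b,0.012); print("blade",B.round(4)); print(np.linalg.norm(B[0]-B[1]),np.linalg.norm(B[1]-B[2]),np.linalg.norm(B[3]-B[4]),np.linalg.norm(B[4]-B[5]))
# rig base plate corners z=.008
r=np.array([(298,62),(403,125),(155,530),(46,462)])/4+np.array([380,165])-0.4
Rg=back("top",r,0.008); print("rig",Rg.round(4)); 
for i in range(4): print(np.linalg.norm(Rg[i]-Rg[(i+1)%4]).round(4))
d=(Rg[0]+Rg[1]-Rg[2]-Rg[3])[:2]; print("rig yaw",np.arctan2(d[1],d[0]))
E
```

```text
cover [[0.7216 0.2096 0.051 ]
 [0.614  0.2892 0.051 ]
 [0.5463 0.199  0.051 ]
 [0.6521 0.1193 0.051 ]]
0.1339
0.1128
0.1325
0.1139
ctr [0.63348954 0.20427393 0.051     ] yaw 0.9207252549591204
yaw y 0.9294915715216088
blade [[ 0.4402  0.0121  0.012 ]
 [ 0.5405 -0.0252  0.012 ]
 [ 0.612  -0.0591  0.012 ]
 [ 0.3653 -0.1191  0.012 ]
 [ 0.3345 -0.055   0.012 ]
 [ 0.3073 -0.0037  0.012 ]]
0.10704399184429755 0.07909242295666136 0.07109829895452077 0.058093773225705365
rig [[ 0.7246 -0.3264  0.008 ]
 [ 0.6806 -0.391   0.008 ]
 [ 0.4249 -0.2184  0.008 ]
 [ 0.4694 -0.1525  0.008 ]]
0.0781
0.3085
0.0796
0.3088
rig yaw -0.5959635327242838
```

```bash
cat >> h.py <<'E'
def box(f,x0,x1,y0,y1,z0,z1):
    P=np.array([(x,y,z) for x in (x0,x1) for y in (y0,y1) for z in (z0,z1)]); return f(P)
def drawbox(im,n,Pw,col,off=(0,0),s=1):
    q=(proj(n,Pw)-np.array(off)+0.5)*s-0.5
    for i in range(8):
        for j in range(i+1,8):
            if bin(i^j).count("1")==1:
                cv2.line(im,tuple(int(v) for v in q[i].round()),tuple(int(v) for v in q[j].round()),col,1,cv2.LINE_AA)
E
python3 - <<'E'
from h import *
b=np.array([(170.5,63.5),(122,188)])/4+np.array([310,210])-0.4
B=back("top",b,0.0103); d=B[0]-B[1]; yaw=np.arctan2(d[1],d[0]); print(B.round(4),yaw,np.linalg.norm(d))
o=B[0][:2]-0.135*np.array([np.cos(yaw),np.sin(yaw)]); print("blade origin",o)
h=np.array([(65,335),(120,178)])/4+np.array([310,210])-0.4
H=back("top",h,0.018);print(H)
t=back("top",np.array([[167,403],[312,170]])/4+np.array([380,165])-0.4,0.176); print("tab",t)
t2=back("top",np.array([[312,172]])/4+np.array([380,165])-0.4,0.100); print("lens",t2)
# others
for nm,p,z in [("carton",(327,166),0.12),("bottle",(170,316),0.12),("tape",(519,295),0.025)]: print(nm,back("top",[p],z).round(3))
s=bot.read_state(); print(R.from_rotvec(s["tcp_rot"]).as_matrix().round(3))
c=np.array([0.6335,0.2043]);yw=0.925; u=np.array([np.cos(yw),np.sin(yw)])
case=c+0.007*u; print("case",case,"hinge",c+0.057*u)
F=fr(*case,yw)
FB=fr(*o,yaw)
im=cv2.imread("pics/top0.png"); S=4
for nm,off,w,h_,S in [("top",(200,170),220,130,3.5),("scene",(270,220),200,140,4)]:
    im=cv2.imread(f"pics/{nm}0.png")
    c_=cv2.resize(im[off[1]:off[1]+h_,off[0]:off[0]+w],None,fx=S,fy=S,interpolation=cv2.INTER_CUBIC)
    drawbox(c_,nm,box(F,-.064,.050,-.067,.067,.045,.051),(0,255,0),off,S)
    drawbox(c_,nm,box(F,-.05,.05,-.065,.065,0,.045),(0,255,255),off,S)
    drawbox(c_,nm,box(FB,-.055,.055,-.009,.009,0,.024),(0,0,255),off,S)
    drawbox(c_,nm,box(FB,.055,.135,-.012,.012,.0077,.0103),(255,0,0),off,S)
    cv2.imwrite(f"pics/ov_{nm}.png",c_)
E
```

```text
[[ 0.612  -0.0595  0.0103]
 [ 0.5325 -0.0262  0.0103]] -0.3960623261077187 0.08622612806316678
blade origin [ 0.48745407 -0.00738992]
[[ 0.43956717  0.01197868  0.018     ]
 [ 0.53760049 -0.0250947   0.018     ]]
tab [[ 0.48020281 -0.20683224  0.176     ]
 [ 0.61188329 -0.29638275  0.176     ]]
lens [[ 0.62908645 -0.3118896   0.1       ]]
carton [[ 0.737 -0.     0.12 ]]
bottle [[0.386 0.372 0.12 ]]
tape [[ 0.422 -0.464  0.025]]
[[ 0.897 -0.001  0.441]
 [-0.441 -0.002  0.897]
 [-0.    -1.    -0.002]]
case [0.63771284 0.20989035] hinge [0.66780457 0.24982138]
```

View pics/ov_top.png

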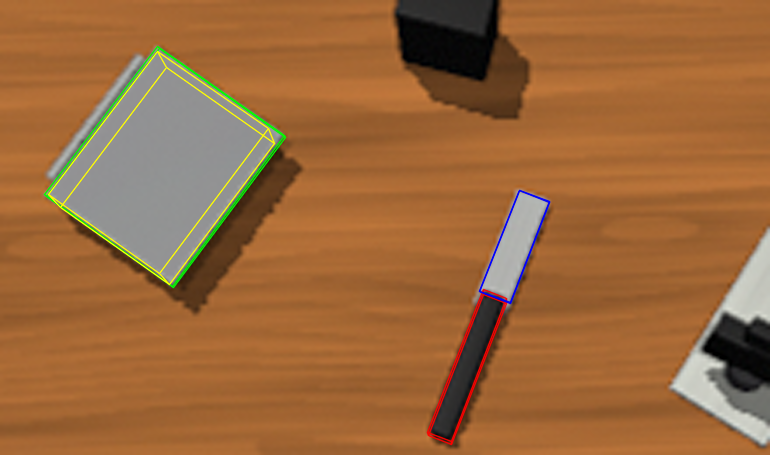

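View pics/ov_scene.png

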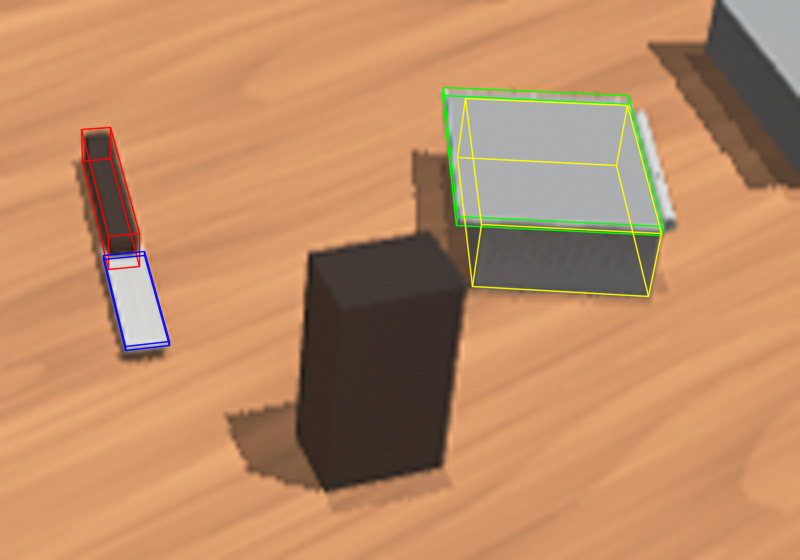

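>>> play_rows --series "47 0 -46.4 0 86 0 8.54;47 0 -46.4 0 86 0 8.54;47 0 -46.4 0 86 0 8.54;47 0 -46.4 0 86 0 8.54;47 0 -46.4 0 86 0 8.54;47 0 -46.4 0 86 0 8.54;47 0 -46.4 0 86 0 8.54;47 0 -46.4 0 86 0 8.54;47 0 -46.4 0 86 0 8.54;47 0 -46.4 0 86 0 8.54;47 0 -46.4 0 86 0 8.54;47 0 -46.4 0 86 0 8.54"

```text
time: 1.15
tool_pos: [0.4618, 0.1315, 0.2311]
tcp_rot: [-0.999, 1.491, -1.493]
wrist_force: [1.3, 0.1, 0.1]
width: 1.0
```

```bash
cat >> h.py <<'E'
def rel(p,jawyaw,tool_tilt=None):
    """print shift (cm) and turn (deg) in tool axes to reach TCP p, pointing down with jaw (tool z) at yaw"""
    s=bot.read_state(); M=R.from_rotvec(s["tcp_rot"]).as_matrix(); 
    z=np.array([np.cos(jawyaw),np.sin(jawyaw),0]); y=np.array([0,0,-1.]); x=np.cross(y,z)
    T=np.c_[x,y,z]
    d=M.T@(np.array(p)-np.array(s["tool_pos"]))*100
    r=R.from_matrix(M.T@T).as_rotvec(degrees=True)
    print("q",np.round(s["q"],3),"pos",np.round(s["tool_pos"],4),"F",np.round(s["wrist_force"],2),"w",round(s["width"],3),"t",s["time"])
    jz=M[:,2]; print("jaw yaw",np.arctan2(jz[1],jz[0]).round(4),"y",M[:,1].round(4))
    print("shift cm",d.round(2),"turn deg",r.round(2))
E
python3 - <<'E'
from h import *
rel([0.515,-0.019,0.16],-1.967)
E
```

```text
q [ 2.260e-01 -1.100e-01  2.006e+00 -1.000e-03  1.247e+00  6.190e-01] pos [0.4618 0.1315 0.2311] F [1.28 0.11 0.06] w 1.0 t 1.15
jaw yaw -0.392 y [-6.0e-04 -1.5e-03 -1.0e+00]
shift cm [11.86  7.12 10.67] turn deg [-7.000e-02  9.024e+01  7.000e-02]
```

>>> play_rows --series "11.9 7 10.7 0 90 0 8.54;11.9 7 10.7 0 90 0 8.54;11.9 7 10.7 0 90 0 8.54;11.9 7 10.7 0 90 0 8.54;11.9 7 10.7 0 90 0 8.54;11.9 7 10.7 0 90 0 8.54;11.9 7 10.7 0 90 0 8.54;11.9 7 10.7 0 90 0 8.54;11.9 7 10.7 0 90 0 8.54;11.9 7 10.7 0 90 0 8.54;11.9 7 10.7 0 90 0 8.54;11.9 7 10.7 0 90 0 8.54"

```text
time: 2.15
tool_pos: [0.5148, -0.0195, 0.1609]
tcp_rot: [-0.331, -2.046, 2.049]
wrist_force: [0.0, 0.2, 0.1]
width: 1.0
```

```bash
cat >> h.py <<'E'
def fproj(P,c):
    M=R.from_rotvec(c["rotation"]).as_matrix()
    p=(np.atleast_2d(P)-np.array(c["origin"]))@M
    th=np.arctan2(np.hypot(p[:,0],p[:,1]),p[:,2]); ph=np.arctan2(p[:,1],p[:,0])
    return np.c_[c["cx"]+c["fx"]*th*np.cos(ph),c["cy"]+c["fy"]*th*np.sin(ph)]
def fback(px,z,c):
    M=R.from_rotvec(c["rotation"]).as_matrix(); px=np.atleast_2d(px).astype(float)
    v=np.c_[(px[:,0]-c["cx"])/c["fx"],(px[:,1]-c["cy"])/c["fy"]]; th=np.hypot(v[:,0],v[:,1])
    d=np.c_[v*(np.sin(th)/np.maximum(th,1e-9))[:,None],np.cos(th)]@M.T
    o=np.array(c["origin"]); return o+d*((z-o[2])/d[:,2])[:,None]
def drawboxw(im,c,Pw,col):
    for i in range(8):
        for j in range(i+1,8):
            if bin(i^j).count("1")==1:
                t=np.linspace(0,1,12)[:,None]; q=fproj(Pw[i]*(1-t)+Pw[j]*t,c)
                cv2.polylines(im,[q.round().astype(int).reshape(-1,1,2)],False,col,1,cv2.LINE_AA)
E
python3 - <<'E'
from h import *
import json
rel([0.515,-0.019,0.003],-1.967)
c=bot.calibration("wrist"); im=bot.read_camera("wrist"); cv2.imwrite("pics/w1.png",im)
json.dump({k:np.array(v).tolist() for k,v in c.items()},open("w1.json","w"))
o=(0.4875,-0.0074,-0.396); FB=fr(*o)
drawboxw(im,c,box(FB,-.055,.055,-.009,.009,0,.024),(0,0,255))
drawboxw(im,c,box(FB,.055,.135,-.012,.012,.0077,.0103),(255,0,0))
cv2.imwrite("pics/w1o.png",im)
E
```

```text
q [-8.500e-02  1.900e-02  2.017e+00 -2.000e-03  1.107e+00  1.808e+00] pos [ 0.5148 -0.0195  0.1609] F [0.02 0.19 0.14] w 1.0 t 2.15
jaw yaw -1.8923 y [-0.0013 -0.0014 -1.    ]
shift cm [-1.000e-02  1.579e+01 -8.000e-02] turn deg [-0.1   4.28  0.04]
```

View pics/w1o.png

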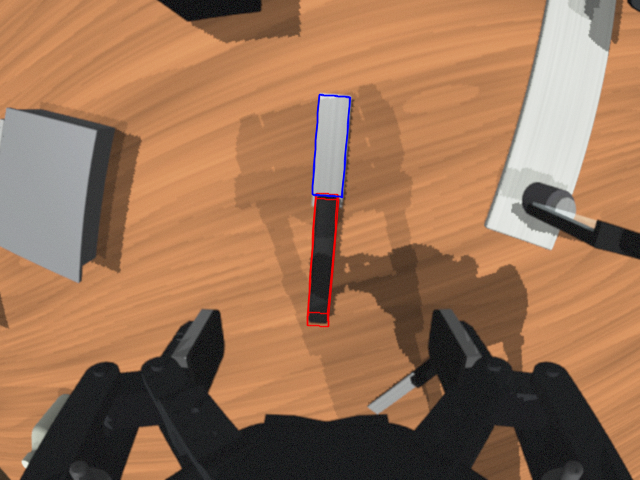

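>>> play_rows --series "0 4 0 0 4.3 0 8.54;0 8 0 0 4.3 0 8.54;0 11.5 0 0 4.3 0 8.54;0 14 0 0 4.3 0 8.54;0 15.7 0 0 4.3 0 8.54;0 15.7 0 0 4.3 0 8.54;0 15.7 0 0 4.3 0 8.54;0 15.7 0 0 4.3 0 0;0 15.7 0 0 4.3 0 0;0 15.7 0 0 4.3 0 0;0 15.7 0 0 4.3 0 0;0 15.7 0 0 4.3 0 0" --newtons 90

```text
time: 3.2
tool_pos: [0.5155, -0.0198, 0.005]
tcp_rot: [-0.409, -2.0, 2.002]
wrist_force: [-0.0, 0.0, -0.4]
width: 0.299
```

Run:
```python
from h import *
rel([0.515,-0.019,0.10],-1.967)
```

```text
q [-8.600e-02  2.220e-01  2.127e+00 -2.000e-03  7.920e-01  1.889e+00] pos [ 0.5155 -0.0198  0.005 ] F [-0.04  0.02 -0.45] w 0.299 t 3.2
jaw yaw -1.9726 y [ 8.0e-04 -1.6e-03 -1.0e+00]
shift cm [ 0.06 -9.5  -0.04] turn deg [-0.07 -0.32 -0.08]
```

>>> play_rows --series "0 0 0 0 0 0 0;0 0 0 0 0 0 0;0 0 0 0 0 0 0;0 0 0 0 0 0 0;0 -1 0 0 0 0 0;0 -3 0 0 0 0 0;0 -6 0 0 0 0 0;0 -9 0 0 0 0 0;0 -12 0 0 0 0 0;0 -12 0 0 0 0 0"

```text
time: 4.03
tool_pos: [0.52, -0.0199, 0.132]
tcp_rot: [-0.421, -2.005, 2.006]
wrist_force: [1.5, 0.7, -0.6]
width: 0.188
```

Run:
```python
from h import *
import json
rel([0.515,-0.019,0.10],-1.967)
s=bot.read_state()
c=bot.calibration("wrist"); im=bot.read_camera("wrist"); cv2.imwrite("pics/w2.png",im)
json.dump({k:np.array(v).tolist() for k,v in c.items()},open("w2.json","w"))
json.dump({k:np.array(v).tolist() for k,v in s.items()},open("s2.json","w"))
```

```text
q [-8.500e-02  5.000e-02  2.043e+00 -2.000e-03  1.037e+00  1.888e+00] pos [ 0.52   -0.0199  0.132 ] F [ 1.45  0.66 -0.58] w 0.188 t 4.0333
jaw yaw -1.9726 y [ 0.0121 -0.0026 -0.9999]
shift cm [0.54 3.2  0.12] turn deg [ 0.13 -0.32 -0.7 ]
```

View pics/w2.png

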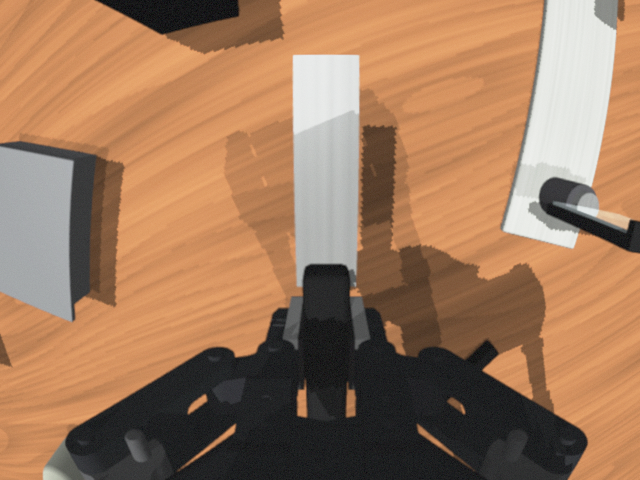

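```bash
cat > an.py <<'E'
from h import *
import json
c=json.load(open("w2.json")); s=json.load(open("s2.json"))
M=R.from_rotvec(s["tcp_rot"]).as_matrix(); p=np.array(s["tool_pos"])
# camera in tool frame
Rc=M.T@R.from_rotvec(c["rotation"]).as_matrix(); oc=M.T@(np.array(c["origin"])-p)
print("cam in tool",oc.round(4), "optical axis",Rc[:,2].round(3))
ct=dict(c); ct["rotation"]=R.from_matrix(Rc).as_rotvec(); ct["origin"]=oc
def back_toolplane(px,y):
    px=np.atleast_2d(px).astype(float); v=np.c_[(px[:,0]-c["cx"])/c["fx"],(px[:,1]-c["cy"])/c["fy"]]; th=np.hypot(v[:,0],v[:,1])
    d=np.c_[v*(np.sin(th)/np.maximum(th,1e-9))[:,None],np.cos(th)]@Rc.T
    return oc+d*((y-oc[1])/d[:,1])[:,None]
for y in (-0.000,-0.0053,-0.010,-0.015):
    q=back_toolplane([(293,55),(359,55),(296,265),(356,270)],y); print(y,q.round(4).tolist(), np.linalg.norm(q[0]-q[1]).round(4),np.linalg.norm(q[2]-q[3]).round(4))
E
python3 an.py
```

```text
cam in tool [-0.0763 -0.1428  0.0004] optical axis [0.3   0.954 0.   ]
-0.0 [[-0.1063, 0.0, -0.0119], [-0.1063, 0.0, 0.0129], [-0.0226, 0.0, -0.0119], [-0.0204, 0.0, 0.0128]] 0.0249 0.0248
-0.0053 [[-0.1052, -0.0053, -0.0115], [-0.1052, -0.0053, 0.0125], [-0.0246, -0.0053, -0.0114], [-0.0225, -0.0053, 0.0124]] 0.0239 0.0239
-0.01 [[-0.1042, -0.01, -0.0111], [-0.1042, -0.01, 0.0121], [-0.0264, -0.01, -0.011], [-0.0243, -0.01, 0.012]] 0.0231 0.0231
-0.015 [[-0.1032, -0.015, -0.0106], [-0.1031, -0.015, 0.0116], [-0.0283, -0.015, -0.0106], [-0.0263, -0.015, 0.0115]] 0.0223 0.0222
```

Run:
```python
from h import *
rel([0.524,0.059,0.08],-0.646)
```

```text
q [-8.500e-02  5.200e-02  2.046e+00 -2.000e-03  1.034e+00  1.888e+00] pos [ 0.5186 -0.0198  0.1293] F [-0.25 -0.73 -1.78] w 0.189 t 4.0833
jaw yaw -1.9726 y [ 0.009  -0.0023 -1.    ]
shift cm [ 2.63  4.92 -7.46] turn deg [ -0.28 -76.01  -0.5 ]
```

>>> play_rows --series "2.6 0 -7.5 0 -76 0 0;2.6 0 -7.5 0 -76 0 0;2.6 1 -7.5 0 -76 0 0;2.6 1.5 -7.5 0 -76 0 0;2.6 2 -7.5 0 -76 0 0;2.6 2.5 -7.5 0 -76 0 0;2.6 3 -7.5 0 -76 0 0;2.6 3.5 -7.5 0 -76 0 0;2.6 4 -7.5 0 -76 0 0;2.6 4.5 -7.5 0 -76 0 0;2.6 4.9 -7.5 0 -76 0 0;2.6 4.9 -7.5 0 -76 0 0"

```text
time: 5.08
tool_pos: [0.5219, 0.0591, 0.0775]
tcp_rot: [-0.83, 1.662, -1.669]
wrist_force: [1.0, 0.5, -1.8]
width: 0.187
```

Run:
```python
from h import *
rel([0.524,0.059,0.033],-0.646)
im=bot.read_camera("scene"); cv2.imwrite("pics/s1.png",cv2.resize(im[180:330,230:480],None,fx=3.2,fy=3.2,interpolation=cv2.INTER_CUBIC))
```

```text
q [ 0.067  0.13   2.07  -0.004  0.938  0.714] pos [0.5219 0.0591 0.0775] F [ 1.    0.54 -1.83] w 0.187 t 5.0833
jaw yaw -0.6443 y [ 0.0037 -0.0027 -1.    ]
shift cm [-0.12  4.45  0.15] turn deg [-0.26  0.1  -0.01]
```

View pics/s1.png

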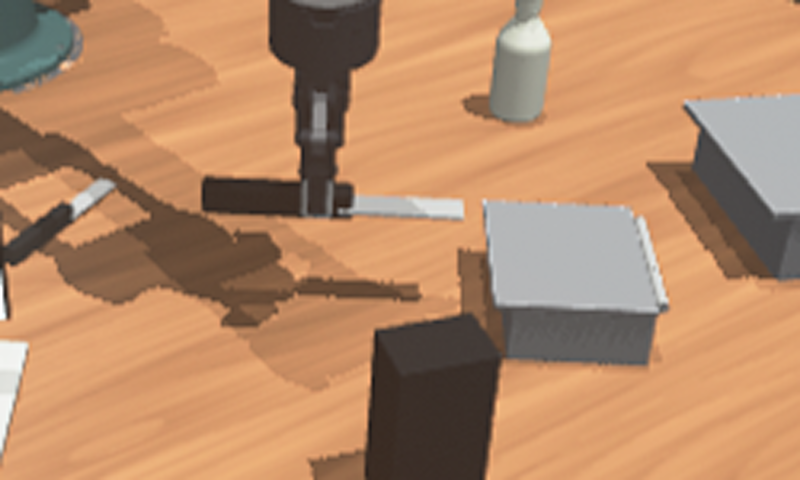

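>>> play_rows --series "-0.1 2 0.15 -0.3 0 0 0;-0.1 3.5 0.15 -0.3 0 0 0;-0.1 4.4 0.15 -0.3 0 0 0;-0.1 4.4 0.15 -0.3 0 0 0;-0.1 4.4 0.15 -0.3 0 0 0;-0.1 4.4 0.15 -0.3 0 0 0;-0.7 4.4 0.15 -0.3 0 0 0;-1.4 4.4 0.15 -0.3 0 0 0;-2.1 4.4 0.15 -0.3 0 0 0;-2.7 4.4 0.15 -0.3 0 0 0;-3.1 4.4 0.15 -0.3 0 0 0;-3.1 4.4 0.15 -0.3 0 0 0"

```text
time: 6.13
tool_pos: [0.5436, 0.0838, 0.0346]
tcp_rot: [-0.828, 1.667, -1.667]
wrist_force: [-0.8, -0.3, -1.1]
width: 0.187
```

Run:
```python
from h import *
yw=0.925;u=np.array([np.cos(yw),np.sin(yw)]);h=np.array([0.6678,0.2498])
t=h-0.209*u
rel([*t,0.033],-0.646)
s=bot.read_state(); M=R.from_rotvec(s["tcp_rot"]).as_matrix(); tip=np.array(s["tool_pos"])+M@np.array([-.105,-.0045,.0005]); print("tip",tip,"along from hinge",(tip[:2]-h)@u, "lat",(tip[:2]-h)@np.array([-u[1],u[0]]))
im=bot.read_camera("scene"); cv2.imwrite("pics/s2.png",cv2.resize(im[180:330,230:480],None,fx=3.2,fy=3.2,interpolation=cv2.INTER_CUBIC))
im=bot.read_camera("wrist"); cv2.imwrite("pics/w3.png",im)
```

```text
q [1.070e-01 2.330e-01 2.042e+00 1.000e-03 8.650e-01 7.540e-01] pos [0.5436 0.0838 0.0346] F [-0.75 -0.28 -1.11] w 0.187 t 6.1333
jaw yaw -0.647 y [ 1.7e-03  8.0e-04 -1.0e+00]
shift cm [ 0.16  0.16 -0.07] turn deg [-0.05 -0.06 -0.1 ]
tip [0.60728356 0.16722797 0.03926682] along from hinge -0.10236462781515387 lat -0.0013650154239945936
```

View pics/s2.png

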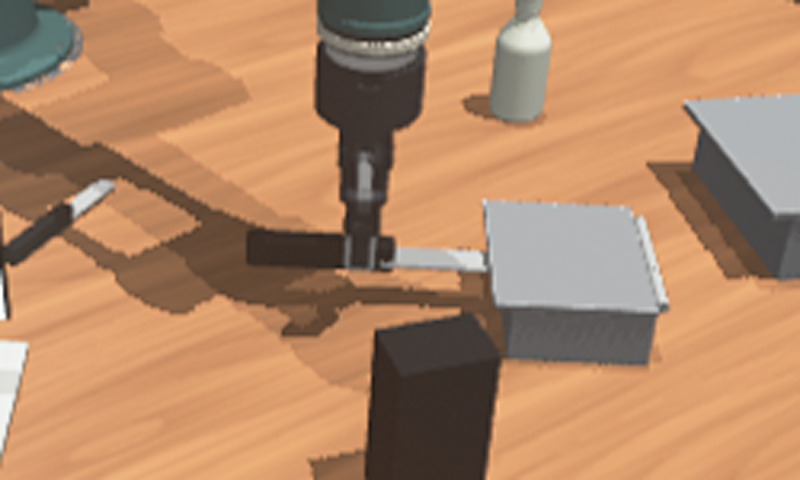

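View pics/w3.png

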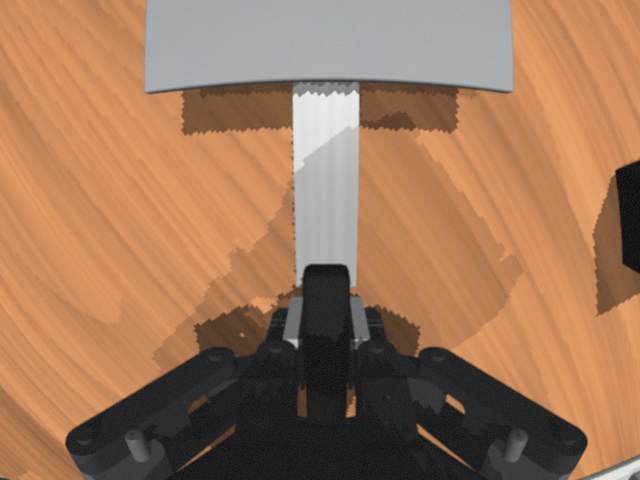

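>>> play_rows --series "0.05 -0.45 0 0 0 0 0;0.05 -1.15 0 0 0 0 0;-0.05 -1.85 0 0 0 0 0;-0.15 -2.6 0 0 0 0 0;-0.35 -3.3 0 0 0 0 0;-0.55 -3.95 0 0 0 0 0;-0.85 -4.65 0 0 0 0 0;-1.15 -5.3 0 0 0 0 0;-1.5 -5.9 0 0 0 0 0;-1.9 -6.5 0 0 0 0 0;-2.35 -7.05 0 0 0 0 0;-2.35 -7.05 0 0 0 0 0"

```text
time: 7.23
tool_pos: [0.5586, 0.1028, 0.1065]
tcp_rot: [-0.826, 1.666, -1.667]
wrist_force: [0.2, 0.6, -1.8]
width: 0.188
```

```bash
cat >> h.py <<'E'
YW=0.925;U=np.array([np.cos(YW),np.sin(YW)]);HG=np.array([0.6678,0.2498])
def tipinfo():
    s=bot.read_state(); M=R.from_rotvec(s["tcp_rot"]).as_matrix(); tip=np.array(s["tool_pos"])+M@np.array([-.105,-.0053,.0005])
    X=(tip[:2]-HG)@U; Z=tip[2]-0.045
    print("tip X",X.round(4),"Z",Z.round(4),"r",np.hypot(X,Z).round(4),"theta",np.arctan2(Z,-X).round(3),"lat",((tip[:2]-HG)@np.array([-U[1],U[0]])).round(4))
    print("F",np.round(s["wrist_force"],2),"T",np.round(s["torque"],3),"w",s["width"],"t",s["time"],"blade dir",(-M[:,0]).round(4), "tool y",M[:,1].round(3))
E
python3 - <<'E'
from h import *
tipinfo()
im=bot.read_camera("scene"); cv2.imwrite("pics/s3.png",cv2.resize(im[180:330,230:480],None,fx=3.2,fy=3.2,interpolation=cv2.INTER_CUBIC))
im=bot.read_camera("wrist"); cv2.imwrite("pics/w4.png",im)
E
```

```text
tip X -0.0781 Z 0.0671 r 0.103 theta 0.71 lat -0.0018
F [ 0.19  0.6  -1.8 ] T [ 0.011  0.038 -0.009] w 0.18790242164903367 t 7.2333 blade dir [0.6027 0.798  0.0033] tool y [ 0.004  0.001 -1.   ]
```

View pics/s3.png

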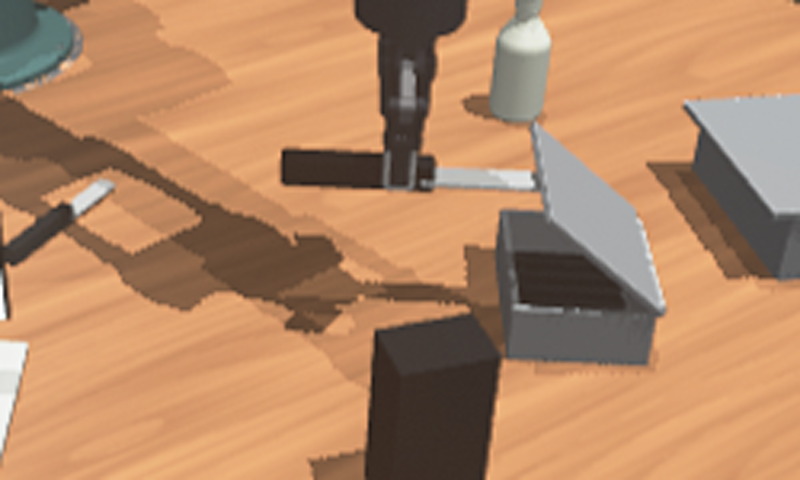

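View pics/w4.png

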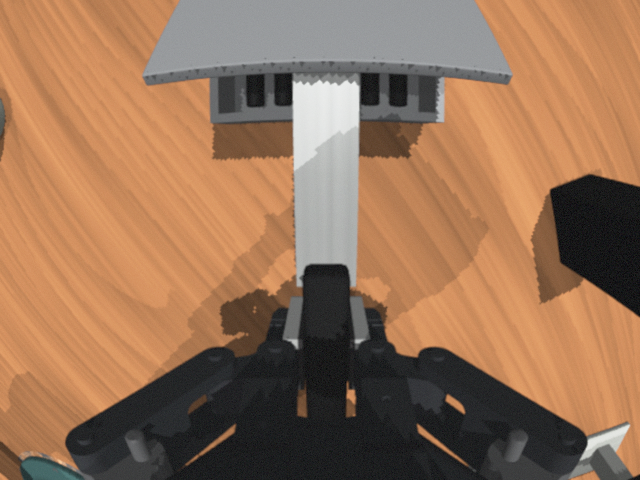

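>>> play_rows --series "-0.55 -0.55 0 0 0 0 0;-1.2 -1.2 0 0 0 0 0;-1.9 -1.75 0 0 0 0 0;-2.65 -2.2 0 0 0 0 0;-3.45 -2.6 0 0 0 0 0;-4.3 -2.95 0 0 0 0 0;-5.15 -3.25 0 0 0 0 0;-6 -3.4 0 0 0 0 0;-6.7 -3.5 0 0 0 0 0;-7.25 -3.5 0 0 0 0 0;-7.25 -3.5 0 0 0 0 0"

```text
time: 8.25
tool_pos: [0.6022, 0.1613, 0.1405]
tcp_rot: [-0.827, 1.666, -1.666]
wrist_force: [0.5, -1.1, -1.2]
width: 0.187
```

Run:
```python
from h import *
tipinfo()
```

```text
tip X -0.0052 Z 0.1011 r 0.1013 theta 1.52 lat -0.0014
F [ 0.51 -1.11 -1.23] T [ 0.029  0.02  -0.01 ] w 0.18722130740137338 t 8.25 blade dir [0.6023 0.7983 0.0032] tool y [ 0.003  0.002 -1.   ]
```

>>> play_rows --series "-0.3 0 0 0 0 0 0;-0.5 0 0 0 0 0 0;-0.7 0 0 0 0 0 0;-0.8 0 0 0 0 0 0;-0.9 0 0 0 0 0 0;-0.9 0 0 0 0 0 0"

```text
time: 8.75
tool_pos: [0.6069, 0.1677, 0.1401]
tcp_rot: [-0.829, 1.667, -1.667]
wrist_force: [-2.8, -3.4, -1.0]
width: 0.187
```

Run:
```python
from h import *
tipinfo()
im=bot.read_camera("scene"); cv2.imwrite("pics/s4.png",cv2.resize(im[150:330,230:480],None,fx=3.2,fy=3.2,interpolation=cv2.INTER_CUBIC))
```

```text
tip X 0.0027 Z 0.1005 r 0.1006 theta 1.598 lat -0.0013
F [-2.81 -3.4  -0.97] T [-0.499  0.449  0.076] w 0.18738933273902827 t 8.75 blade dir [0.6023 0.7983 0.0009] tool y [ 0.001  0.    -1.   ]
```

View pics/s4.png

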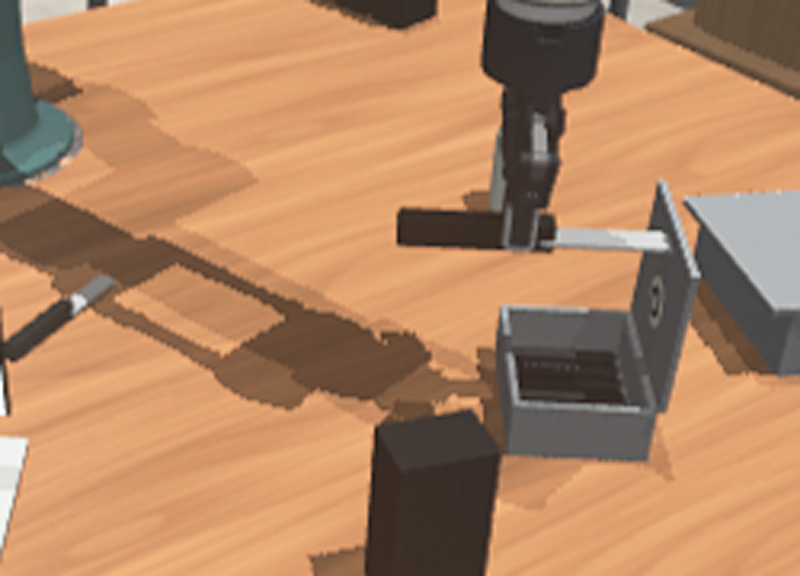

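>>> play_rows --series "-0.2 0 0 0 0 0 0;-0.3 0 0 0 0 0 0;-0.4 0 0 0 0 0 0;-0.4 0 0 0 0 0 0"

```text
time: 9.13
tool_pos: [0.6069, 0.1679, 0.1398]
tcp_rot: [-0.837, 1.667, -1.671]
wrist_force: [-8.1, -11.4, 3.9]
width: 0.189
```

Run:
```python
from h import *
tipinfo()
```

```text
tip X 0.003 Z 0.0994 r 0.0995 theta 1.601 lat -0.0012
F [ -8.13 -11.38   3.88] T [-1.396  1.066  0.035] w 0.1887831787054935 t 9.1333 blade dir [ 0.6023  0.7983 -0.0062] tool y [-0.004 -0.005 -1.   ]
```

>>> play_rows --series "0.5 0 0 0 0 0 0;2 0 0 0 0 0 0;5 0 0 0 0 0 0;8 0 0 0 0 0 0;11 1 0 0 0 0 0;13 3 0 0 0 0 0;14.3 5 0 0 0 0 0;14.3 7.5 0 0 0 0 0;14.3 9 0 0 0 0 0;14.3 9 0 0 0 0 0"

```text
time: 9.97
tool_pos: [0.5177, 0.0531, 0.0475]
tcp_rot: [-0.841, 1.671, -1.671]
wrist_force: [-0.7, -0.8, -1.3]
width: 0.189
```

Run:
```python
from h import *
tipinfo()
rel([0.520,0.054,0.006],-0.646)
im=bot.read_camera("wrist"); cv2.imwrite("pics/w5.png",im)
```

```text
tip X -0.1424 Z 0.0069 r 0.1425 theta 0.048 lat 0.0008
F [-0.69 -0.77 -1.29] T [-0.017  0.045  0.028] w 0.18908326723390856 t 9.9667 blade dir [ 0.6031  0.7976 -0.0088] tool y [-0.009 -0.004 -1.   ]
q [ 0.057  0.171  2.089 -0.005  0.891  0.707] pos [0.5177 0.0531 0.0475] F [-0.69 -0.77 -1.29] w 0.189 t 9.9667
jaw yaw -0.6475 y [-0.0091 -0.0042 -0.9999]
shift cm [-0.25  4.15  0.15] turn deg [ 0.27 -0.09  0.51]
```

View pics/w5.png

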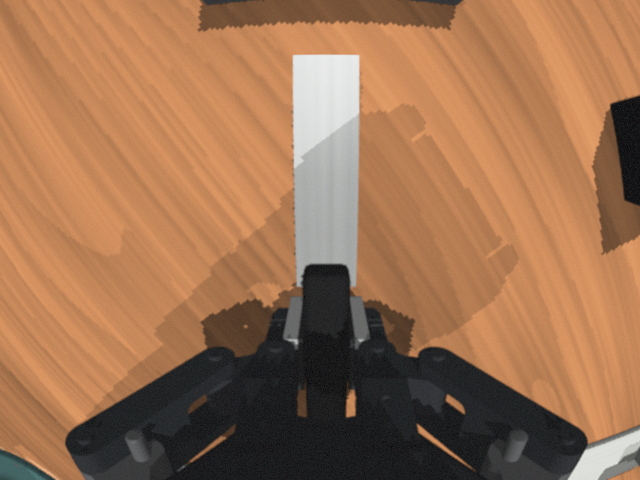

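>>> play_rows --series "-0.2 1.5 0.1 0.3 0 0.5 0;-0.2 2.7 0.1 0.3 0 0.5 0;-0.2 3.4 0.1 0.3 0 0.5 0;-0.2 3.9 0.1 0.3 0 0.5 0;-0.2 4.15 0.1 0.3 0 0.5 0;-0.2 4.2 0.1 0.3 0 0.5 0;-0.2 4.2 0.1 0.3 0 0.5 0;-0.2 4.2 0.1 0.3 0 0.5 0"

```text
time: 10.68
tool_pos: [0.5214, 0.0542, 0.0078]
tcp_rot: [-0.827, 1.665, -1.669]
wrist_force: [1.0, -0.9, -0.9]
width: 0.19
```

Run:
```python
from h import *
tipinfo()
rel([0.520,0.054,0.005],-0.646)
```

```text
tip X -0.1393 Z -0.0317 r 0.1429 theta -0.224 lat -0.0014
F [ 1.01 -0.92 -0.91] T [-0.062  0.007  0.041] w 0.19018271263560935 t 10.6833 blade dir [0.6028 0.7979 0.0019] tool y [ 0.004 -0.    -1.   ]
q [ 5.60e-02  2.30e-01  2.11e+00 -1.00e-03  7.98e-01  7.04e-01] pos [0.5214 0.0542 0.0078] F [ 1.01 -0.92 -0.91] w 0.19 t 10.6833
jaw yaw -0.647 y [ 3.5e-03 -3.0e-04 -1.0e+00]
shift cm [ 0.1   0.28 -0.1 ] turn deg [-0.17 -0.06 -0.11]
```

>>> play_rows --series "0 0.15 0 0 0 0 0;0 0.25 0 0 0 0 0;0 0.25 0 0 0 0 0;0 0.25 0 0 0 0 0;0 0.25 0 0 0 0 0"

```text
time: 11.1
tool_pos: [0.5217, 0.0542, 0.0055]
tcp_rot: [-0.826, 1.665, -1.669]
wrist_force: [0.6, 0.9, -0.0]
width: 0.185
```

Run:
```python
from h import *
tipinfo()
rel([0.520,0.054,0.005],-0.646)
```

```text
tip X -0.1391 Z -0.034 r 0.1432 theta -0.239 lat -0.0016
F [ 0.6   0.85 -0.05] T [-0.046 -0.055 -0.035] w 0.18530658069894806 t 11.1 blade dir [0.6028 0.7979 0.0022] tool y [ 0.004 -0.    -1.   ]
q [ 5.600e-02  2.340e-01  2.111e+00 -1.000e-03  7.930e-01  7.040e-01] pos [0.5217 0.0542 0.0055] F [ 0.6   0.85 -0.05] w 0.185 t 11.1
jaw yaw -0.647 y [ 4.1e-03 -3.0e-04 -1.0e+00]
shift cm [ 0.12  0.05 -0.12] turn deg [-0.2  -0.06 -0.13]
```

>>> play_rows --series "0 0 0 0 0 0 8.54;0 0 0 0 0 0 8.54;0 0 0 0 0 0 8.54;0 0 0 0 0 0 8.54;0 0 0 0 0 0 8.54;0 0 0 0 0 0 8.54;0 -1 0 0 0 0 8.54;0 -3 0 0 0 0 8.54;0 -7 0 0 0 0 8.54;0 -11 0 0 0 0 8.54;0 -15 0 0 0 0 8.54;0 -19 0 0 0 0 8.54"

```text
time: 12.1
tool_pos: [0.5204, 0.0543, 0.1981]
tcp_rot: [-0.826, 1.665, -1.669]
wrist_force: [0.2, 0.5, 0.3]
width: 0.998
```

Run:
```python
from h import *
import json
rel([0.480,-0.207,0.23],-0.496)
s=bot.read_state(); c=bot.calibration("wrist"); im=bot.read_camera("wrist"); cv2.imwrite("pics/w6.png",im)
im=bot.read_camera("top"); cv2.imwrite("pics/top1.png",im)
cv2.imwrite("pics/t1c.png",cv2.resize(im[160:320,200:500],None,fx=2.6,fy=2.6,interpolation=cv2.INTER_CUBIC))
```

```text
q [ 5.700e-02 -3.000e-03  1.966e+00 -1.000e-03  1.174e+00  7.040e-01] pos [0.5204 0.0543 0.1981] F [0.18 0.55 0.32] w 0.998 t 12.1
jaw yaw -0.647 y [ 4.4e-03 -3.0e-04 -1.0e+00]
shift cm [23.27 -3.2  12.54] turn deg [-0.22 -8.65 -0.12]
```

View pics/w6.png

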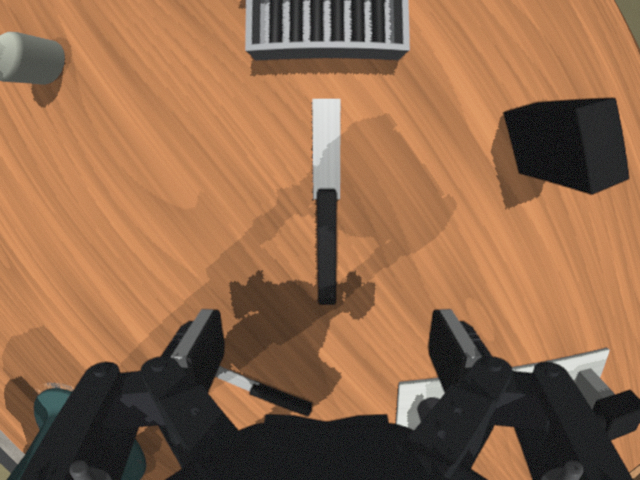

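View pics/t1c.png

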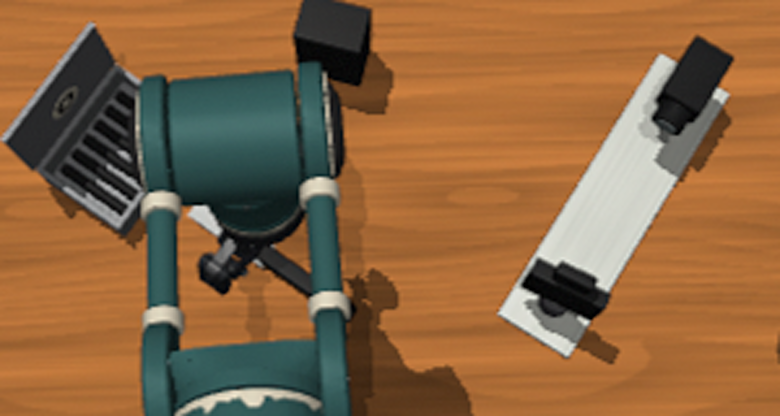

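```bash
cat > rig.py <<'E'
from h import *
ax=np.array([0.4797,-0.2075]); ry=-0.596
def rigdraw(im,n,off,S,ang):
    F=fr(*ax,ry); G=fr(*ax,ry+0.10+ang)
    drawbox(im,n,box(F,-.039,.271,-.04,.04,0,.008),(0,255,0),off,S)
    drawbox(im,n,box(G,-.006,.006,-.018,.018,.140,.176),(0,0,255),off,S)
    drawbox(im,n,box(G,-.012,.0,-.037,.037,.056,.140),(255,0,0),off,S)
    q=(proj(n,F([[0.18,0,.095]]))-np.array(off)+.5)*S-.5; cv2.circle(im,tuple(int(v) for v in q[0]),4,(0,255,255),1)
E
python3 - <<'E'
from rig import *
im=cv2.imread("pics/top1.png"); off=(380,165);S=4
c=cv2.resize(im[165:305,380:490],None,fx=S,fy=S,interpolation=cv2.INTER_CUBIC); rigdraw(c,"top",off,S,0)
im2=cv2.imread("pics/scene0.png"); off2=(150,220)
d=cv2.resize(im2[220:410,150:260],None,fx=3,fy=3,interpolation=cv2.INTER_CUBIC); rigdraw(d,"scene",off2,3,0)
h=max(c.shape[0],d.shape[0]); z=np.zeros((h,c.shape[1]+d.shape[1],3),np.uint8); z[:c.shape[0],:c.shape[1]]=c; z[:d.shape[0],c.shape[1]:]=d
cv2.imwrite("pics/rig1.png",z)
m=cv2.resize(im[165:235,190:270],None,fx=8,fy=8,interpolation=cv2.INTER_CUBIC); cv2.imwrite("pics/mk.png",m)
P=np.array([*HG+0.0015*U,0.095]); q=proj("top",P); print("marker pred px",q,(q-np.array([190,165]))*8)
E
```

```text
marker pred px [[224.84663794 199.06971191]] [[278.77310353 272.55769526]]
```

View pics/rig1.png

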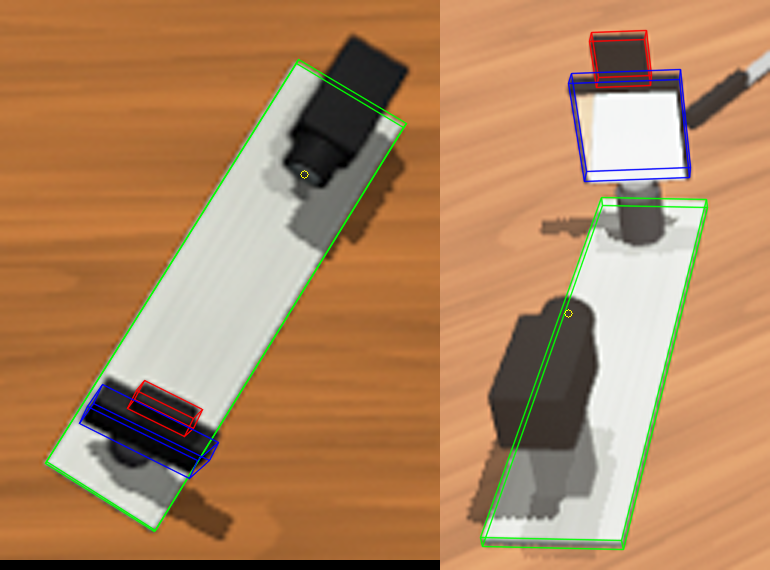

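View pics/mk.png

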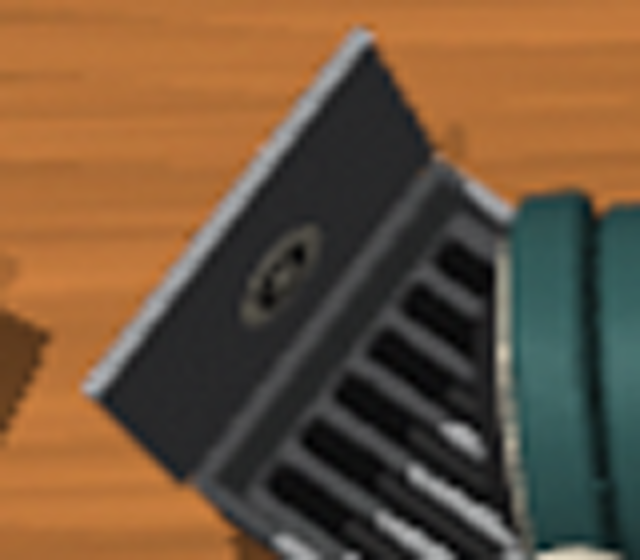

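>>> play_rows --series "23.2 -5 12.6 -0.2 -8.6 0 8.54;23.2 -5 12.6 -0.2 -8.6 0 8.54;23.2 -5 12.6 -0.2 -8.6 0 8.54;23.2 -5 12.6 -0.2 -8.6 0 8.54;23.2 -5 12.6 -0.2 -8.6 0 8.54;23.2 -5 12.6 -0.2 -8.6 0 8.54;23.2 -5 12.6 -0.2 -8.6 0 8.54;23.2 -5 12.6 -0.2 -8.6 0 8.54;23.2 -5 12.6 -0.2 -8.6 0 8.54;23.2 -5 12.6 -0.2 -8.6 0 8.54"

```text
time: 13.03
tool_pos: [0.4858, -0.2059, 0.2539]
tcp_rot: [-0.914, 1.556, -1.566]
wrist_force: [0.5, 0.9, -1.3]
width: 0.997
```

Run:
```python
from rig import *
import json
rel([0.4797,-0.2075,0.146],-0.496)
s=bot.read_state(); c=bot.calibration("wrist"); im=bot.read_camera("wrist"); cv2.imwrite("pics/w7.png",im)
json.dump({k:np.array(v).tolist() for k,v in c.items()},open("w7.json","w"))
F=fr(*ax,ry); G=fr(*ax,ry+0.10)
drawboxw(im,c,box(F,-.039,.271,-.04,.04,0,.008),(0,255,0))
drawboxw(im,c,box(G,-.006,.006,-.018,.018,.140,.176),(0,0,255))
drawboxw(im,c,box(G,-.012,.0,-.037,.037,.056,.140),(255,0,0))
cv2.imwrite("pics/w7o.png",im)
```

```text
q [-0.455 -0.04   1.898  0.011  1.27   0.039] pos [ 0.4858 -0.2059  0.2539] F [ 0.51  0.86 -1.35] w 0.997 t 13.0333
jaw yaw -0.4974 y [ 0.0168  0.0035 -0.9999]
shift cm [ 0.55 10.78 -0.6 ] turn deg [-0.75 -0.08 -0.63]
```

View pics/w7o.png

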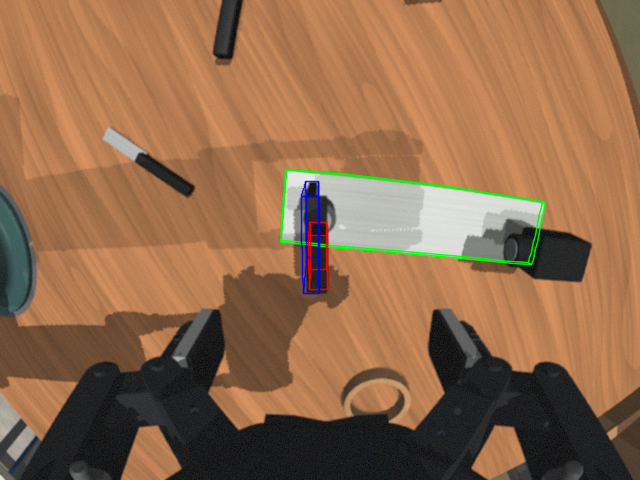

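View pics/w7.png

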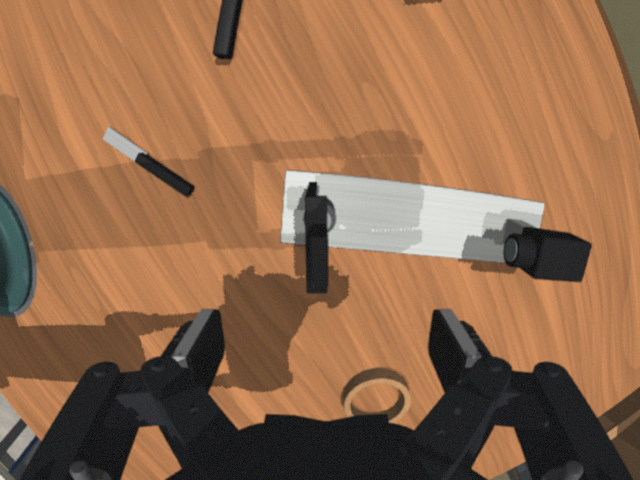

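Run:
```python
from rig import *
im=cv2.imread("pics/w7.png"); o=cv2.imread("pics/w7o.png")
a=im[170:310,270:360].astype(float)*3; a=np.clip(a,0,255).astype(np.uint8)
b=np.clip(o[170:310,270:360].astype(float)*2,0,255).astype(np.uint8)
cv2.imwrite("pics/w7z.png",cv2.resize(np.hstack([a,b]),None,fx=4,fy=4,interpolation=cv2.INTER_CUBIC))
```

```text
(no output)
```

View pics/w7z.png

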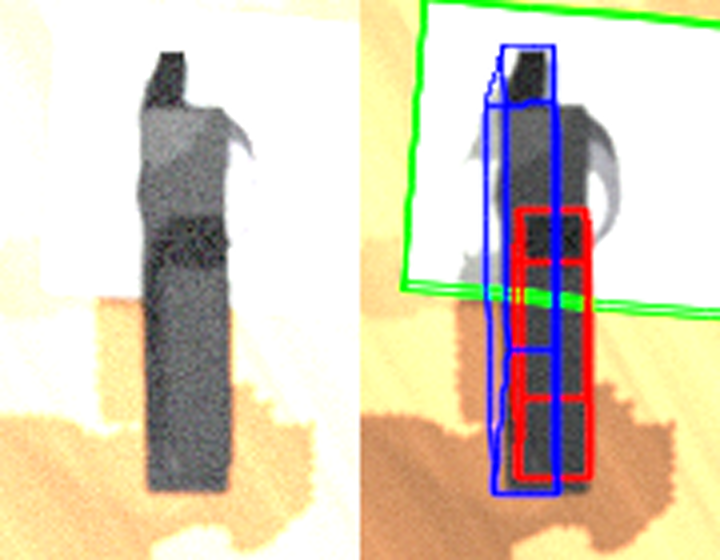

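Run:
```python
from h import *
rel([0.4790,-0.2078,0.147],-0.496)
```

```text
q [-0.454 -0.04   1.899  0.011  1.27   0.039] pos [ 0.4858 -0.2054  0.2537] F [ 1.03  0.38 -0.04] w 0.996 t 13.0833
jaw yaw -0.4963 y [ 0.0165  0.0035 -0.9999]
shift cm [ 0.65 10.66 -0.62] turn deg [-0.74 -0.01 -0.62]
```

>>> play_rows --series "0.65 3 -0.6 -0.7 0 -0.6 8.54;0.65 6 -0.6 -0.7 0 -0.6 8.54;0.65 8.5 -0.6 -0.7 0 -0.6 8.54;0.65 10 -0.6 -0.7 0 -0.6 8.54;0.65 10.6 -0.6 -0.7 0 -0.6 8.54;0.65 10.6 -0.6 -0.7 0 -0.6 8.54;0.65 10.6 -0.6 -0.7 0 -0.6 8.54;0.65 10.6 -0.6 -0.7 0 -0.6 8.54"

```text
time: 13.75
tool_pos: [0.4804, -0.2078, 0.1491]
tcp_rot: [-0.93, 1.561, -1.566]
wrist_force: [0.9, -0.8, -0.6]
width: 1.004
```

Run:
```python
from h import *
rel([0.4790,-0.2078,0.147],-0.496)
im=bot.read_camera("wrist"); 
a=np.clip(im[200:420,200:460].astype(float)*2.5,0,255).astype(np.uint8); cv2.imwrite("pics/w8.png",cv2.resize(a,None,fx=2.7,fy=2.7,interpolation=cv2.INTER_CUBIC))
```

```text
q [-4.560e-01  4.300e-02  2.015e+00  1.000e-03  1.080e+00  3.900e-02] pos [ 0.4804 -0.2078  0.1491] F [ 0.85 -0.79 -0.64] w 1.004 t 13.75
jaw yaw -0.4954 y [ 3.e-03 -9.e-04 -1.e+00]
shift cm [ 0.06  0.21 -0.12] turn deg [-0.17  0.04 -0.04]
```

View pics/w8.png

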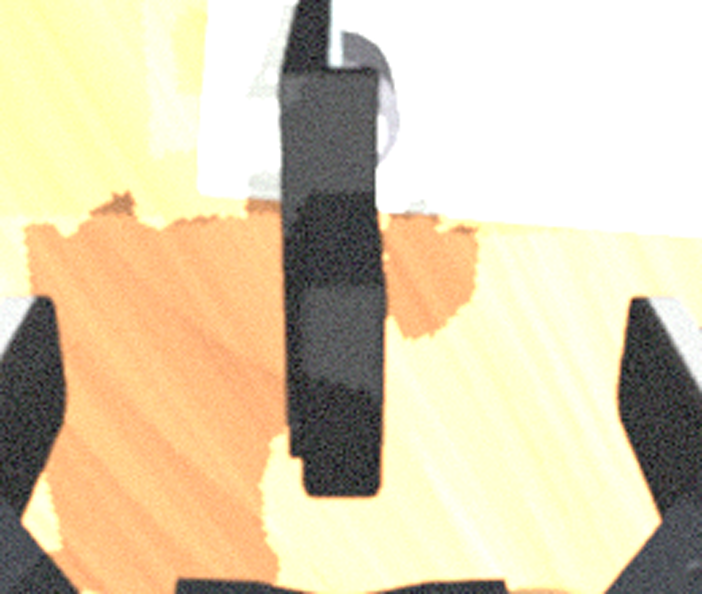

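>>> play_rows --series "0 0.2 0 0 0 0 0;0 0.2 0 0 0 0 0;0 0.2 0 0 0 0 0;0 0.2 0 0 0 0 0;0 0.2 0 0 0 0 0;0 0.2 0 0 0 0 0;0 0.2 0 0 0 0 0;0 0.2 0 0 0 0 0;0 0.2 0 0 0 0 0;0 0.2 0 0 0 0 0;0 0.2 0 0 0 0 0" --newtons 50

```text
time: 14.72
tool_pos: [0.4804, -0.2081, 0.1475]
tcp_rot: [-0.93, 1.561, -1.566]
wrist_force: [-1.3, 0.7, 4.0]
width: 0.13
```

Run:
```python
from h import *
rel([0.4790,-0.2078,0.147],-0.496)
print(bot.read_state()["torque"])
ax=np.array([0.4793,-0.2077]); mk=HG+0.0015*U
sl=np.arctan2(*(mk-ax)[::-1]); n=(sl-0.596)/2
print("sightline yaw",sl,"normal yaw",n,"mirror_angle",n+0.596-0.10,"dist",np.linalg.norm(mk-ax))
```

```text
q [-0.457  0.045  2.017  0.     1.077  0.039] pos [ 0.4804 -0.2081  0.1475] F [-1.28  0.68  4.05] w 0.13 t 14.7167
jaw yaw -0.4956 y [ 0.0032 -0.0012 -1.    ]
shift cm [ 0.04  0.05 -0.14] turn deg [-0.19  0.02 -0.03]
[0.16148538 0.39702139 0.00743205]
sightline yaw 1.1792070854323804 normal yaw 0.2916035427161902 mirror_angle 0.7876035427161902 dist 0.4962632310170505
```

>>> play_rows --series "0 0 0 0 -4 0 0;0 0 0 0 -8 0 0;0 0 0 0 -12 0 0;0 0 0 0 -16 0 0;0 0 0 0 -20 0 0;0 0 0 0 -20 0 0"

```text
time: 15.22
tool_pos: [0.4805, -0.2081, 0.1475]
tcp_rot: [-1.135, 1.312, -1.317]
wrist_force: [-0.9, 1.1, 1.3]
width: 0.13
```

Run:
```python
from h import *
rel([0.4803,-0.2081,0.1475],0.292)
s=bot.read_state(); print(np.round(s["torque"],3)); M=R.from_rotvec(s["tcp_rot"]).as_matrix(); print("F tool",(M.T@np.array(s["wrist_force"])).round(2))
```

```text
q [-0.457  0.045  2.017  0.     1.076 -0.312] pos [ 0.4805 -0.2081  0.1475] F [-0.87  1.14  1.33] w 0.13 t 15.2167
jaw yaw -0.1449 y [ 0.0033 -0.0012 -1.    ]
shift cm [ 0.   -0.   -0.02] turn deg [ -0.19 -25.03   0.08]
[0.153 0.21  0.012]
F tool [-1.   -1.33 -1.02]
```

Forces stay small, so I continue to the computed angle.

>>> play_rows --series "0 0 0 0 -4 0 0;0 0 0 0 -8 0 0;0 0 0 0 -12 0 0;0 0 0 0 -16 0 0;0 0 0 0 -20 0 0;0 0 0 0 -23 0 0;0 0 0 0 -25 0 0;0 0 0 0 -25 0 0;0 0 0 0 -25 0 0"

```text
time: 15.97
tool_pos: [0.4805, -0.2081, 0.1475]
tcp_rot: [-1.331, 0.991, -0.996]
wrist_force: [-0.5, 1.1, 1.7]
width: 0.129
```

Run:
```python
from rig import *
rel([0.4803,-0.2081,0.1475],0.292)
s=bot.read_state(); print(np.round(s["torque"],3)); M=R.from_rotvec(s["tcp_rot"]).as_matrix(); print("F tool",(M.T@np.array(s["wrist_force"])).round(2))
im=bot.read_camera("top"); cv2.imwrite("pics/top2.png",im)
im2=bot.read_camera("scene"); cv2.imwrite("pics/s5.png",im2)
cv2.imwrite("pics/s5c.png",cv2.resize(im2[180:420,130:330],None,fx=2.4,fy=2.4,interpolation=cv2.INTER_CUBIC))
cv2.imwrite("pics/t2c.png",cv2.resize(im[150:320,180:510],None,fx=2.4,fy=2.4,interpolation=cv2.INTER_CUBIC))
im3=bot.read_camera("wrist"); cv2.imwrite("pics/w9.png",im3)
```

```text
q [-4.570e-01  4.500e-02  2.016e+00  1.000e-03  1.076e+00 -7.460e-01] pos [ 0.4805 -0.2081  0.1475] F [-0.52  1.13  1.66] w 0.129 t 15.9667
jaw yaw 0.289 y [ 0.0035 -0.0011 -1.    ]
shift cm [-0.01 -0.   -0.02] turn deg [-0.17 -0.17  0.12]
[ 0.227  0.23  -0.083]
F tool [-1.23 -1.67 -0.17]
```

View pics/s5c.png

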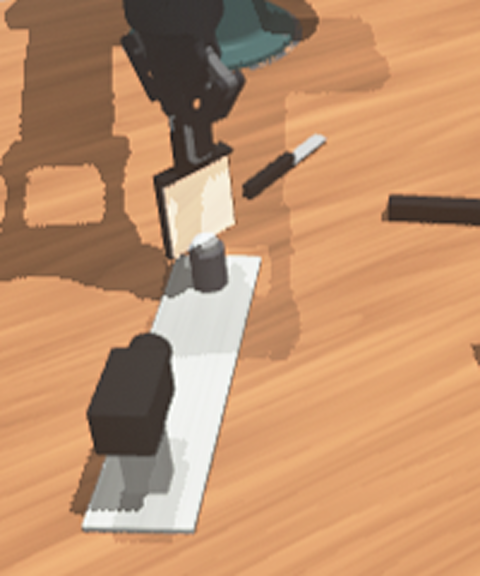

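View pics/t2c.png

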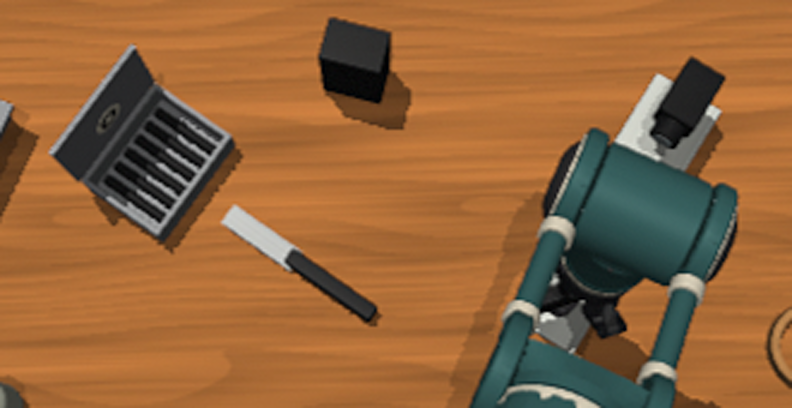

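View pics/w9.png

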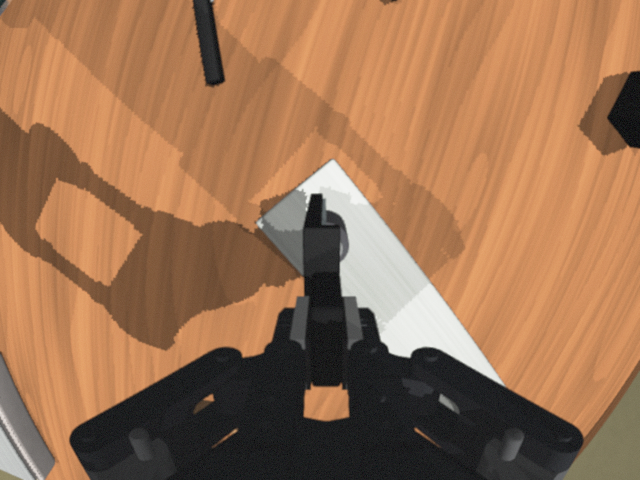

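Run:
```python
from rig import *
im=cv2.imread("pics/top1.png"); g=cv2.cvtColor(im,cv2.COLOR_BGR2GRAY).astype(np.float32)
hsv=cv2.cvtColor(im,cv2.COLOR_BGR2HSV); sat=hsv[:,:,1].astype(np.float32)
from scipy.ndimage import map_coordinates
F=fr(*ax,ry)
res=[]
for y in (-.04,.04):
    pts=[]
    for x in np.linspace(-.03,.255,60):
        P=F([[x,y+d,.008] for d in np.linspace(-.012,.012,97)]); q=proj("top",P)
        v=map_coordinates(sat,[q[:,1],q[:,0]],order=1)
        gr=np.abs(np.gradient(cv2.GaussianBlur(v.reshape(1,-1),(0,0),4).ravel()))
        i=gr.argmax()
        if gr[i]>1.0: pts.append((x,np.linspace(-.012,.012,97)[i]))
    pts=np.array(pts); 
    # robust line
    k=np.polyfit(pts[:,0],pts[:,1],1)
    for _ in range(5):
        r=pts[:,1]-np.polyval(k,pts[:,0]); m=abs(r)<max(2*np.median(abs(r)),0.0008); k=np.polyfit(pts[m,0],pts[m,1],1)
    print("edge",y,"n",m.sum(),"slope",k[0].round(4),"offset mm at axis",(k[1]*1000).round(2),"resid mm",(r[m].std()*1000).round(2))
# marker centre: top2 & top1
for f in ("top1","top2"):
    im=cv2.imread(f"pics/{f}.png"); crop=im[180:220,205:245]; 
    g=cv2.resize(cv2.cvtColor(crop,cv2.COLOR_BGR2GRAY),None,fx=8,fy=8,interpolation=cv2.INTER_CUBIC); cv2.imwrite(f"pics/mk_{f}.png",g)
    # bright ring pixels warm (yellowish) vs grey cover
    c=crop.astype(float); w=(c[:,:,2]-c[:,:,0]); 
    yy,xx=np.mgrid[0:40,0:40]; mask=(np.hypot(xx-20,yy-19)<8)&(w>8)
    print(f,"marker px",205+xx[mask].mean(),180+yy[mask].mean(),mask.sum(), back("top",[[205+xx[mask].mean(),180+yy[mask].mean()]],0.095))
print("pred",[*(HG+0.0015*U)])
s=bot.read_state(); print(s["time"],s["tool_pos"],R.from_rotvec(s["tcp_rot"]).as_matrix()[:,2])
```

```text
edge -0.04 n 53 slope 0.0035 offset mm at axis -0.17 resid mm 0.26
edge 0.04 n 59 slope 0.002 offset mm at axis 1.07 resid mm 0.26
top1 marker px 223.5909090909091 199.13636363636363 22 [[0.66862844 0.25406815 0.095     ]]
top2 marker px 224.4090909090909 198.27272727272728 22 [[0.67074129 0.25207945 0.095     ]]
pred [np.float64(0.6687027518885731), np.float64(0.25099793114479824)]
16.1167 [ 0.48057265 -0.20812126  0.14750258] [0.95820596 0.2860627  0.00307853]
```

View pics/mk_top2.png

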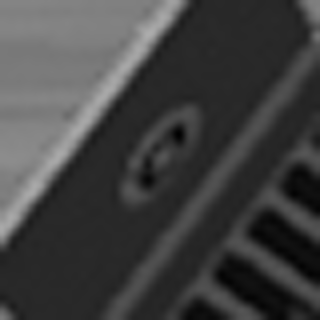

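>>> play_rows --series "0 0 0 0 -0.2 0 0;0 0 0 0 -0.2 0 0;0 0 0 0 -0.2 0 0;0 0 0 0 -0.2 0 0;0 0 0 0 -0.2 0 0;0 0 0 0 -0.2 0 0"

```text
time: 16.62
tool_pos: [0.4806, -0.2081, 0.1475]
tcp_rot: [-1.333, 0.987, -0.993]
wrist_force: [-0.5, 0.0, 1.3]
width: 0.132
```

Run:
```python
from rig import *
s=bot.read_state(); M=R.from_rotvec(s["tcp_rot"]).as_matrix(); n=np.arctan2(M[1,2],M[0,2]); print("jaw",n,"t",s["time"],"F",np.round(s["wrist_force"],2),"w",s["width"],"vel",np.abs(s["joint_vel"]).max(),s["tool_pos"])
im=bot.read_camera("scene"); cv2.imwrite("pics/s6.png",im); off=(180,230);S=7
c=cv2.resize(im[230:315,180:260],None,fx=S,fy=S,interpolation=cv2.INTER_CUBIC); a=c.copy()
G=fr(0.480,-0.208,n); drawbox(c,"scene",box(G,-.007,.0,-.037,.037,.056,.140),(255,0,0),off,S)
cv2.imwrite("pics/mir.png",np.hstack([a,c])[:, :])
# sightline end at marker's range
sl=2*n+0.593; d=np.array([np.cos(sl),np.sin(sl)]); v=np.array([0.6695,0.2515])-np.array([0.480,-0.208]); print("marker off sightline mm",1000*(d[0]*v[1]-d[1]*v[0]))
z=cv2.imread("pics/mir.png"); print(z.shape)
if z.shape[1]>800: cv2.imwrite("pics/mir.png",cv2.resize(z,None,fx=800/z.shape[1],fy=800/z.shape[1],interpolation=cv2.INTER_AREA))
```

```text
jaw 0.29354370192075474 t 16.6167 F [-0.54  0.03  1.3 ] w 0.1322049437086275 vel 0.0022694038855011756 [ 0.48057047 -0.20811371  0.14751653]
marker off sightline mm -0.2213259094520914
(595, 1120, 3)
```

View pics/mir.png

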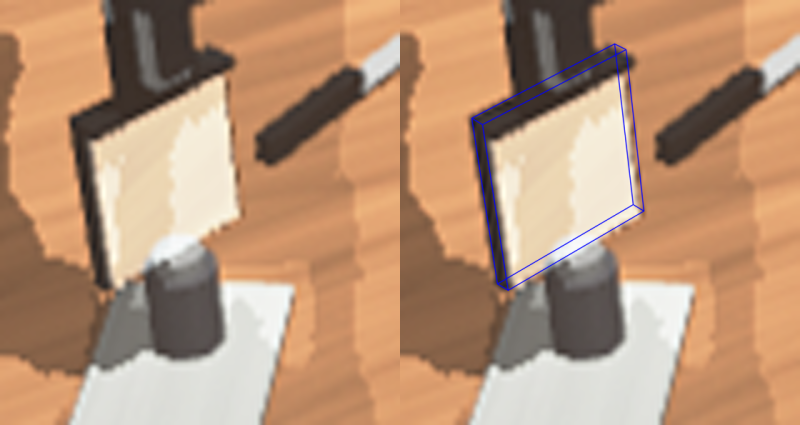

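View pics/s6.png

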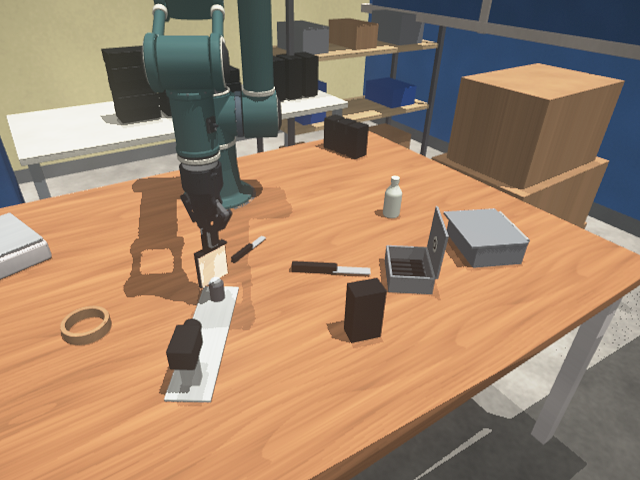

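Run:
```python
from rig import *
c=bot.calibration("wrist"); im=bot.read_camera("wrist"); cv2.imwrite("pics/w10.png",im)
s=bot.read_state(); M=R.from_rotvec(s["tcp_rot"]).as_matrix(); n=np.arctan2(M[1,2],M[0,2]); print(n,s["time"])
o=im.copy(); G=fr(0.4803,-0.2081,n)
drawboxw(o,c,box(G,-.007,.0055,-.037,.037,.056,.140),(255,0,0))
drawboxw(o,c,box(G,-.006,.006,-.018,.018,.140,.176),(0,0,255))
y0,y1,x0,x1=180,320,270,370
a=np.clip(im[y0:y1,x0:x1].astype(float)*3,0,255).astype(np.uint8); b=np.clip(o[y0:y1,x0:x1].astype(float)*2.5,0,255).astype(np.uint8)
cv2.imwrite("pics/w10z.png",cv2.resize(np.hstack([a,b]),None,fx=4,fy=4,interpolation=cv2.INTER_CUBIC))
```

```text
0.2935035831649157 16.7167
```

View pics/w10z.png

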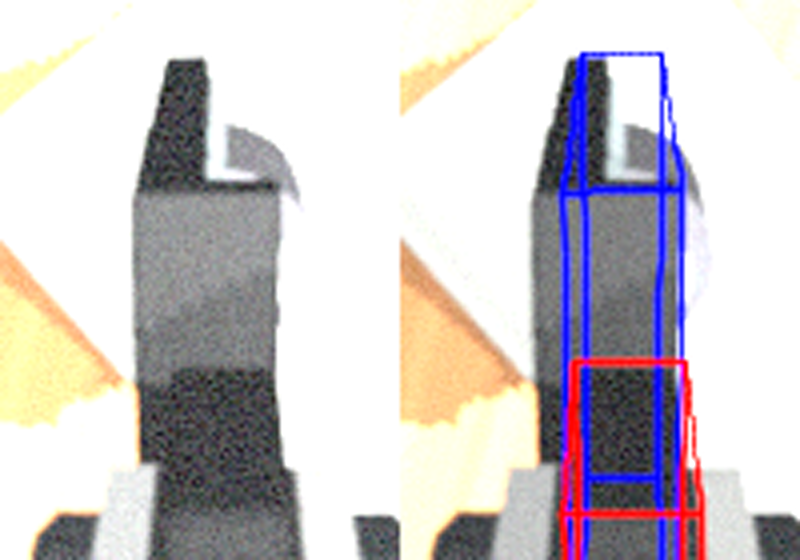

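Run:
```python
from rig import *
im=cv2.imread("pics/s6.png"); off=(185,225);S=5
outs=[]
for n in (0.2435,0.2935,0.3435):
    c=cv2.resize(im[225:315,185:237],None,fx=S,fy=S,interpolation=cv2.INTER_CUBIC)
    G=fr(0.480,-0.208,n); drawbox(c,"scene",box(G,-.0105,.0,-.037,.037,.056,.140),(255,0,0),off,S); outs.append(c)
cv2.imwrite("pics/mir2.png",np.hstack(outs))
a=cv2.imread("pics/scene0.png").astype(int); d=np.abs(a-im.astype(int)).sum(2)
for nm,(x0,y0,x1,y1) in dict(carton=(345,280,385,342),bottle=(382,176,402,218),tape=(60,305,112,345)).items(): print(nm,"changed px",(d[y0:y1,x0:x1]>60).mean().round(3))
```

```text
carton changed px 0.009
bottle changed px 0.186
tape changed px 0.0
```

View pics/mir2.png

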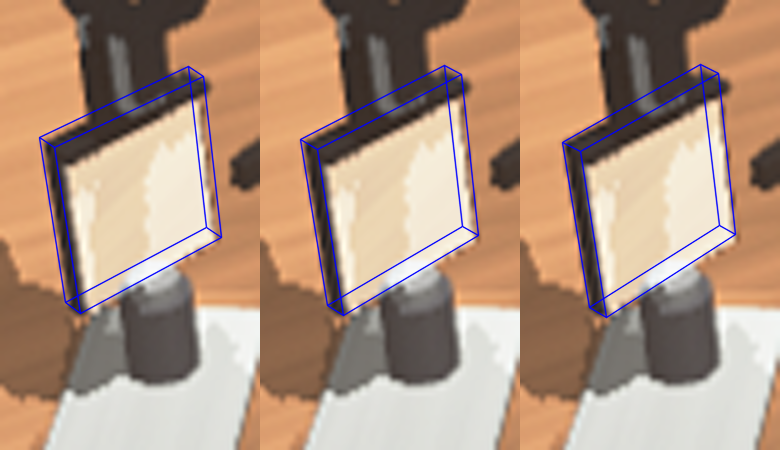

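Run:
```python
from h import *
a=cv2.imread("pics/scene0.png",0); b=cv2.imread("pics/s6.png",0)
for nm,(x0,y0,x1,y1) in dict(carton=(343,278,387,342),bottle=(384,177,402,217),tape=(60,305,112,345)).items():
    r=cv2.matchTemplate(b[y0-10:y1+10,x0-10:x1+10],a[y0:y1,x0:x1],cv2.TM_CCOEFF_NORMED); _,v,_,l=cv2.minMaxLoc(r); print(nm,"shift",l[0]-10,l[1]-10,"score",round(v,3))
s=bot.read_state(); print("t",s["time"],"w",s["width"],"F",np.round(s["wrist_force"],2))
print(bot.finish_job())
```

```text
carton shift 0 0 score 0.994
bottle shift 0 0 score 0.859
tape shift 0 0 score 1.0
t 16.7167 w 0.13242923795129655 F [ 0.45 -0.42  1.27]
the job is handed in; nothing more can be done
None
```

The job is done and handed in at 16.7 s of the 72 s allowed; `finish_job` gave no verdict.

- **Cover:** I gripped the longer blade, the one that matches the given size, slid its tip about 11 mm under the lip and lifted the cover along its hinge arc. At the end the blade pushed with about 14 N and the cover no longer moved. The tip position put the cover at 1.60 rad, its stop. Afterwards the top picture showed the cover standing with the marker exposed, less than 1 mm from where I predicted it.
- **Blade:** I laid it flat on the bench in front of the case and let go. The wrist, top and scene pictures show it lying clear of everything.
- **Mirror:** I gripped the tab with 50 N and turned it until the jaws stood at 0.2935 rad, which puts `mirror_angle` at about 0.79 rad. By my measurements the marker centre is then about 0.2 mm off the sightline. I put the uncertainty of that at about 5–10 mm. The gripper was still holding the mirror, with wrist forces under 2 N.
- **Bystanders:** The carton, bottle and tape core showed zero pixel shift in the scene picture. The bottle's match score was lower (0.86), which I put down to the arm's shadow having moved off it.

**Disagreements:** My first outline of the mirror frame did not match the scene picture, because I had guessed the frame's thickness wrong. With the thickness corrected, the held angle fitted better than ±0.05 rad either way. I could not see the rig camera's own picture, so whether it sees the whole marker rests on this geometry alone.

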